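Pack the last jars and tip the tote to snug them into a corner

ROBOT

A 6-joint arm with a two-finger parallel gripper is mounted at the origin on a cart in front of the work surface, level with it; the furniture and walls round the work are solid. World frame = base frame: x ahead of the robot, y to its left, z up, the work surface at z = 0. Lengths are in mm, angles in degrees, forces in N, time in s.
With the tool pointing down it reaches from about 225 to 875 mm from the base axis. Payload 3.4 kg.
Tool frame: the origin (TCP) lies at the very end of the fingers, on their centre line; the grasp point (between the pads) lies 19 mm behind it; z points along the fingers, y is the direction in which the jaws open and shut (so a half turn about z gives the same grasp; the last joint's range is limited). The gripper opens to 85 mm and grips with 20 to 120 N. Pads are 22 mm wide; open, the fingers measure 114 mm over their backs; the gripper's body (76 mm by 85 mm) begins 54 mm behind the grasp point. The pads swing forward as they close: fully open they stand 13 mm farther back than shut.
Start: joints at [69.614, 15.808, 86.224, -0, 77.962, -6.933], TCP at [133.788, 559.253, 231.328] pointing down, gripper open.
Joint ranges: [-165.64, 165.64], [-43.16, 119.46], [12.63, 154.43], [-67.54, 247.53], [6.08, 155.33], [-154.97, 154.97]. Speed limits (degrees/s): [147.25, 147.25, 180, 180, 180, 180].

INTERFACE

Orientations are given as [roll, pitch, yaw] about the fixed x, y, z axes, in that order (R = Rz(yaw) Ry(pitch) Rx(roll)).
In Python, from cell import robot gives the robot as it stands. Calls block until the motion is done:
- robot.move_pose(position, orientation): joint-space move of the TCP to a pose.
- robot.movel(position, feed=150, attitude=None, until_force=None): straight line of the TCP; attitude=None keeps the orientation; feed is the mean speed in mm/s. With until_force (N) it stops when the force on the tool has changed by that much, and returns True; else False.
- robot.move_joints(angles): joint-space move.
- robot.gripper_to(opening, force=None): opening from 0.0 (shut) to 1.0 (fully open); force is the grip in N (None keeps the last); returns when the fingers have stopped.
- robot.dwell(seconds).
- robot.ik(position, orientation): joint angles nearest the present ones, or None.
- robot.grab_frame(name): name is "scene" or "top" or "wrist"; returns the picture (420x560x3 uint8, red, green, blue); there is no depth.
- robot.camera_model(name): a dict with "vertical_fov" (degrees; the focal length in pixels is half the picture's height over the tangent of half this angle, whatever the lens; pixels are square), "cx", "cy" (the principal point, pixels), "view" (4x4, takes a point from world to camera coordinates). Camera axes: x right, y down, z forward; pixel columns grow to the right and rows downward; lengths in mm; the calibration is good to about 2 mm. A picture is of the moment at which its call begins: read the wrist's pose just before it. camera_model takes no time and is no camera call; for the wrist camera it gives the pose at the moment of the call.
A pose or a line that the arm cannot do raises robot.PlanningError and nothing moves.
- robot.sign_off(): hands the job in, once; it reports no verdict.
Trained networks look in the newest picture that a camera, given by its name, has taken for a name from the list of things; names that differ only in an ending like _2 or _b are one class to them, and where a whole thing is asked for, a point or a joint stands for the part that bears it (a point fixed in the world has none). Each returns a list of dicts, best first, with "conf" (0 to 1); they miss things now and then, are a little off and sometimes report something else, mostly with a low value. They report only what shows in the picture. A call takes as long as a camera call. They do not tell look-alikes from the thing itself.
- robot.regions_of(camera, query): "pixels" (420x560 bool, what is visible of it) and "position" ([column, row] in pixels, amid what is visible of it).
Readings, each from a call of its own:
- robot.current_time_s(): time.
- robot.current_joint_pos(): joint angles.
- robot.current_qvel(): joint speeds.
- robot.current_tau(): joint torques, N m.
- robot.current_ee_pos(): TCP position.
- robot.current_tcp_rot(): TCP orientation.
- robot.current_wrist_force(): force on the tool from outside, world axes, zero at the start.
- robot.current_wrist_torque(): the same for the moment, N m.
- robot.current_width(): opening from 0.0 (shut) to 1.0 (fully open).
Only numpy, scipy, OpenCV 4.12 (cv2) and the standard library are available. Lean on these libraries where they do the work, as an engineer would, in place of code of your own. Each camera call takes 0.05 s, during which the arm holds its last target.

TASK

The breakfast jars are being packed: stand the two small jars that are left on the table upright in the grey tote beside the other three, with the tote flat on the table. Then take the tote by its rim at the far side and tip it up, its corner nearest to you staying down on the table, until all five jars have slid together into that near corner, and finish still holding the tote tipped like that, so that a colleague can fill the space that opens up. No jar may fall over or come out, and the timer stays where it lies.

Things in the scene. Friction and masses are not known exactly. Their poses are not given: they have to be found in the camera images.
- tote: Open grey plastic tote with three jars in it, 280 x 190 mm over its walls, 75 mm high, about 0.4 kg. Origin: centre of its underside; x along its long side, y along its short side, z up. Floor and walls 4 mm thick. The inside is slick: tipped 0.2 rad the jars begin to slide, at 0.4 to 0.5 rad all run down into the low corner; they stay standing up to 0.7 rad.
- near_corner (a point): the tote's inside corner nearest to the robot, at its floor: (-136, -91, 4) mm in the tote's frame. Close to it, at (-140, -95, 0) mm, is the outer underside corner that stays on the table as a pivot (it hardly slips there); at first the half of the tote at this end (x below 0) is free of jars, but for one that may reach into it along the +y wall.
- far_rim (a point): top of the rim at the tote's corner farthest from the robot: (140, 95, 75) mm in the tote's frame. The rim runs all round, flat-sided, 59 to 75 mm above the underside; with the wall it is 10 mm thick (from 4 mm inside to 6 mm outside the wall's outer face), to be pinched across from above. No jar stands within 70 mm of this corner at first.
- jar_1: Jam jar (dark red, white lid), a small upright portion jar, 48 mm across and 53 mm high, 70 g, one of the three that stand in the tote at the start. Origin: centre of its underside; z up through the lid.
- jar_2: Honey jar (amber, black lid), a small upright portion jar, 48 mm across and 53 mm high, 70 g, one of the three that stand in the tote at the start. Origin: centre of its underside; z up through the lid.
- jar_3: Jam jar (dark red, white lid), a small upright portion jar, 48 mm across and 53 mm high, 70 g, one of the three that stand in the tote at the start. Origin: centre of its underside; z up through the lid.
- jar_4: Jam jar (dark red, white lid), a small upright portion jar, 48 mm across and 53 mm high, 70 g, one of the two that stand on the table, left of the tote, at the start. Origin: centre of its underside; z up through the lid.
- jar_5: Honey jar (amber, black lid), a small upright portion jar, 48 mm across and 53 mm high, 70 g, one of the two that stand on the table, left of the tote, at the start. Origin: centre of its underside; z up through the lid.
- timer: kitchen timer, 94 x 68 x 34 mm, lying in front of the green tray; loose, to be left alone. Origin: centre of its underside.
Things that resemble listed ones, but are neither listed nor needed, are in the scene too. What is shaped like the jar_5 but turquoise is not meant.

How it is judged:
By the outcome, as a careful person would: the job done as asked, in the order asked, and still so for the second after the job is handed in, while the arm keeps its last pose, push and grip.
It also fails if it takes over 62 s, if anything falls off the work surface, if the arm or the gripper's body presses on something with over 40 N, if the wrist force passes 120 N, or if a joint passes its speed limit or range.

## Working session

There is one attempt and no reset: what is moved stays moved. The work goes in short steps, each a Python script; the robot and the scene stay as the last script left them, time stands still between calls to the robot, and variables do not carry over. Pictures are saved under pics/ and viewed, and the job is handed in when it is done.

```bash
mkdir -p pics; ls; cat > h.py <<'E'
import numpy as np, cv2
from cell import robot
def snap(n,f):
    im=robot.grab_frame(n); cv2.imwrite('pics/'+f,im[:,:,::-1]); return im
def cam(n):
    m=robot.camera_model(n); f=210/np.tan(np.radians(m['vertical_fov'])/2); return m,f,np.array(m['view'],float)
def proj(c,P):
    m,f,V=c; p=V[:3,:3]@np.array(P,float)+V[:3,3]; return np.array([m['cx']+f*p[0]/p[2],m['cy']+f*p[1]/p[2]])
def ray(c,uv):
    m,f,V=c; R=V[:3,:3]; o=-R.T@V[:3,3]; d=R.T@np.array([(uv[0]-m['cx'])/f,(uv[1]-m['cy'])/f,1]); return o,d/np.linalg.norm(d)
def atz(c,uv,z):
    o,d=ray(c,uv); return o+d*(z-o[2])/d[2]
def tri(rs):
    A=np.zeros((3,3));b=np.zeros(3)
    for o,d in rs:
        M=np.eye(3)-np.outer(d,d);A+=M;b+=M@o
    return np.linalg.solve(A,b)
E
python3 - <<'E'
from h import *
for n in ('scene','top','wrist'):
    snap(n,n+'0.png'); m=robot.camera_model(n); print(n,m)
print(robot.current_time_s())
E
```

```text
pics
scene {'vertical_fov': 48.671952117964395, 'cx': 279.132488244229, 'cy': 210.4555802773582, 'view': array([[ 4.95326263e-01, -8.68579993e-01, -1.48556330e-02,
        -4.48314870e+02],
       [-6.55297599e-01, -3.62361645e-01, -6.62781332e-01,
         3.39391127e+02],
       [ 5.70295493e-01,  3.38027861e-01, -7.48665623e-01,
         8.74604123e+02],
       [ 0.00000000e+00,  0.00000000e+00,  0.00000000e+00,
         1.00000000e+00]])}
top {'vertical_fov': 47.73232327032228, 'cx': 274.9889844526217, 'cy': 212.0627843423631, 'view': array([[ 1.49423506e-02, -9.99882866e-01, -3.31370070e-03,
        -2.05520612e+02],
       [-9.91639477e-01, -1.43941817e-02, -1.28233986e-01,
         5.11782067e+02],
       [ 1.28171267e-01,  5.20211360e-03, -9.91738405e-01,
         1.05086316e+03],
       [ 0.00000000e+00,  0.00000000e+00,  0.00000000e+00,
         1.00000000e+00]])}
wrist {'vertical_fov': 60.14150120127441, 'cx': 280.270612027823, 'cy': 213.01422634447084, 'view': array([[ 2.31837740e-01,  9.72752308e-01, -2.05175726e-03,
        -5.75337269e+02],
       [ 9.35881290e-01, -2.22473991e-01,  2.73187728e-01,
        -3.57095301e+01],
       [ 2.65287531e-01, -6.52554268e-02, -9.61958552e-01,
         3.79124056e+02],
       [ 0.00000000e+00,  0.00000000e+00,  0.00000000e+00,
         1.00000000e+00]])}
0.15
```

View pics/scene0.png

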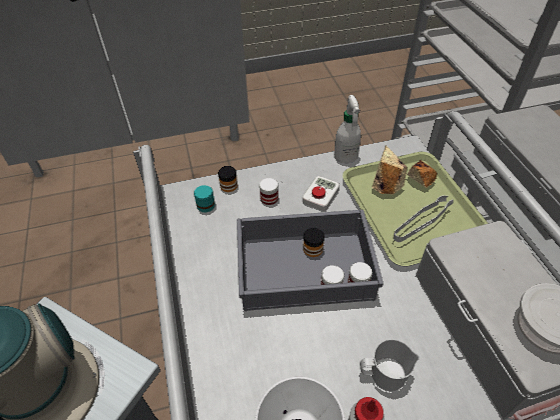

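View pics/top0.png

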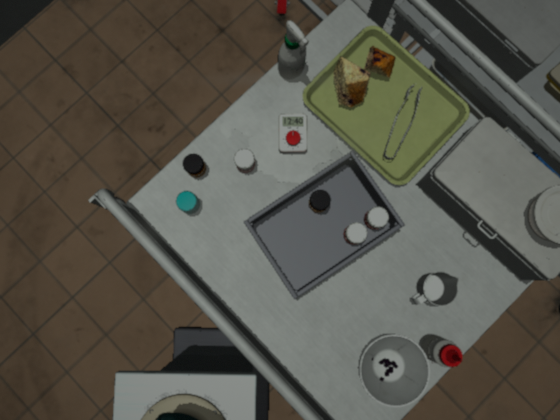

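View pics/wrist0.png

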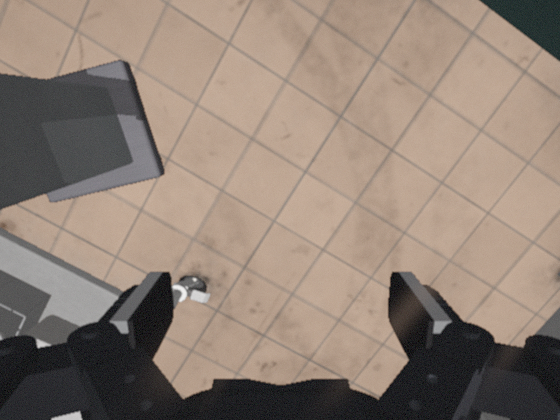

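The two views agree on the main layout:
- **Tote:** top corners are about (247,222), (350,157), (403,222) and (296,296). (296,296) is nearest the robot, whose base projects to about (182,443).
- **Loose jars:** there's a black-lid amber jar at (193,163), a white-lid red jar at (245,160), and the turquoise look-alike at (187,202).

Next I'll measure them.

```bash
python3 - <<'E'
from h import *
a=snap('top','top1.png'); b=snap('scene','scene1.png')
for q in ('jar_4','jar_5','tote','timer'):
    for n in ('top','scene'):
        for r in robot.regions_of(n,q):
            ys,xs=np.nonzero(r['pixels'])
            print(q,n,round(r['conf'],2),np.round(r['position']),xs.min(),xs.max(),ys.min(),ys.max(),len(xs))
A=cv2.resize(a[130:310,150:420],None,fx=2.9,fy=2.9,interpolation=cv2.INTER_CUBIC)
B=cv2.resize(b[150:320,160:430],None,fx=2.9,fy=2.9,interpolation=cv2.INTER_CUBIC)
cv2.imwrite('pics/cA.png',A[:,:,::-1]);cv2.imwrite('pics/cB.png',B[:,:,::-1])
ct,cs=cam('top'),cam('scene')
for p in ((296,296),(247,222),(350,157),(403,222),(193,163),(245,160),(187,202),(330,410),(100,195)): print(p,atz(ct,p,60).round())
E
```

```text
jar_4 top 0.94 [185. 200.] 175 199 191 213 434
jar_4 top 0.88 [319. 201.] 308 328 190 211 359
jar_4 top 0.76 [192. 163.] 182 205 154 177 429
jar_4 top 0.71 [374. 216.] 363 387 207 229 438
jar_4 top 0.57 [358. 235.] 343 366 223 245 438
jar_4 top 0.55 [245. 160.] 233 254 149 173 412
jar_4 scene 0.93 [358. 272.] 348 372 261 282 421
jar_4 scene 0.92 [330. 277.] 322 344 266 283 357
jar_4 scene 0.91 [227. 179.] 218 237 166 191 415
jar_4 scene 0.78 [313. 240.] 303 324 228 256 526
jar_4 scene 0.69 [205. 200.] 194 216 186 212 491
jar_5 top 0.94 [185. 200.] 175 199 191 213 434
jar_5 top 0.88 [319. 201.] 308 328 190 211 359
jar_5 top 0.76 [192. 163.] 182 205 154 177 429
jar_5 top 0.71 [374. 216.] 363 387 207 229 438
jar_5 top 0.57 [358. 235.] 343 366 223 245 438
jar_5 top 0.55 [245. 160.] 233 254 149 173 412
jar_5 scene 0.93 [358. 272.] 348 372 261 282 421
jar_5 scene 0.92 [330. 277.] 322 344 266 283 357
jar_5 scene 0.91 [227. 179.] 218 237 166 191 415
jar_5 scene 0.78 [313. 240.] 303 324 228 256 526
jar_5 scene 0.69 [205. 200.] 194 216 186 212 491
tote top 0.78 [319. 224.] 243 403 151 297 11111
tote scene 0.95 [300. 261.] 237 383 211 310 11312
timer top 0.59 [290. 133.] 278 306 114 153 1092
timer scene 0.78 [319. 192.] 303 339 177 210 847
(296, 296) [ 328. -247.   60.]
(247, 222) [ 488. -136.   60.]
(350, 157) [ 639. -366.   60.]
(403, 222) [ 493. -482.   60.]
(193, 163) [620. -11.  60.]
(245, 160) [ 629. -129.   60.]
(187, 202) [531.  -1.  60.]
(330, 410) [  92. -320.   60.]
(100, 195) [544. 194.  60.]
```

View pics/cA.png

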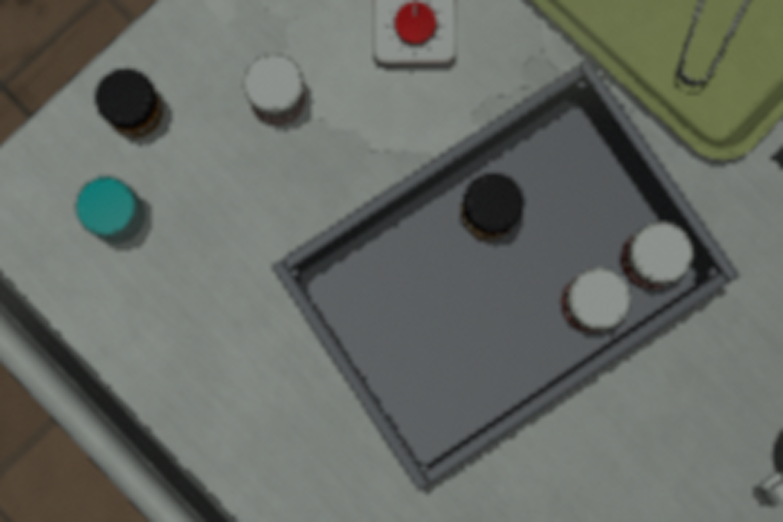

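View pics/cB.png

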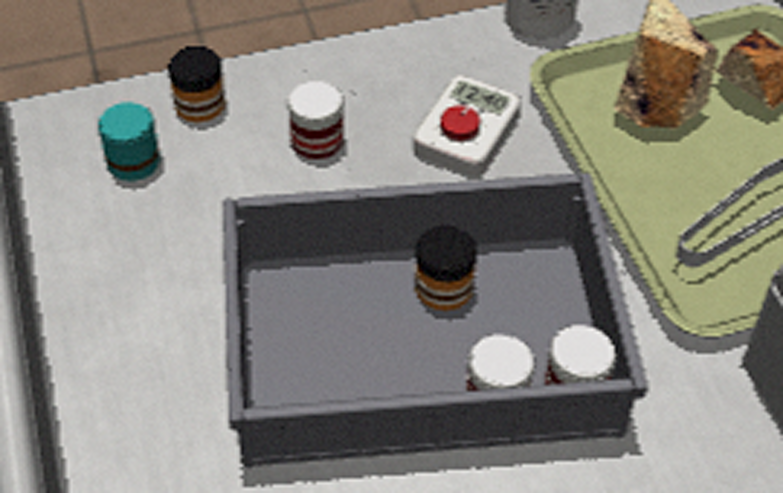

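```bash
cat > fit.py <<'E'
from h import *
from scipy.optimize import least_squares
ct,cs=cam('top'),cam('scene')
T=lambda x,y:np.array([150+(x+.5)/2.9-.5,130+(y+.5)/2.9-.5])
S=lambda x,y:np.array([160+(x+.5)/2.9-.5,150+(y+.5)/2.9-.5])
L=[(146,101),(-146,101),(-146,-101),(146,-101)]
tt=[T(587,68),T(279,266),T(426,488),T(734,274)]
ss=[S(585,179),S(227,201),S(237,417),S(643,386)]
for i in range(4): print('corner',L[i],tri([ray(ct,tt[i]),ray(cs,ss[i])]).round(1))
def pts(p,z):
    c,s=np.cos(p[2]),np.sin(p[2]); return [np.array([p[0]+c*x-s*y,p[1]+s*x+c*y,z]) for x,y in L]
def f(p):
    P=pts(p,p[3]); return np.concatenate([proj(ct,a)-b for a,b in zip(P,tt)]+[proj(cs,a)-b for a,b in zip(P,ss)])
r=least_squares(f,[487,-308,-0.98,75]); print(r.x.round(3),np.degrees(r.x[2]),r.fun.round(1))
jars={'amber5':(T(126,98),S(195,62)),'red4':(T(274,83),S(315,98)),'turq':(T(107,207),S(128,121)),'honey_in':(T(493,203),S(446,244)),'redA':(T(599,298),S(501,355)),'redB':(T(661,253),S(583,345))}
p=r.x;c,s=np.cos(p[2]),np.sin(p[2])
for k,(a,b) in jars.items():
    P=tri([ray(ct,a),ray(cs,b)]); d=P[:2]-p[:2]
    print(k,P.round(1),'res',(proj(ct,P)-a).round(1),'tote',np.round([c*d[0]+s*d[1],-s*d[0]+c*d[1]],1))
E
python3 fit.py
```

```text
corner (146, 101) [ 644.2 -367.6   73.1]
corner (-146, 101) [ 487.  -133.8   75. ]
corner (-146, -101) [ 324.5 -246.9   78.8]
corner (146, -101) [ 486.7 -477.9   72.2]
[ 488.648 -305.477   -0.968   67.065] -55.47678706566684 [-0.3 -3.7 -2.9 -0.3 -2.4  0.6  1.5 -0.3  2.1 -1.1 -0.8  0.6 -1.8  2.9
  2.5  1.8]
amber5 [619.6 -11.   56.8] res [-0.1  0.1] tote [-168.4  274.8]
red4 [ 633.2 -125.8   56. ] res [-0.2  0.2] tote [-66.1 220.9]
turq [534.2   0.6  54.1] res [ 0.1 -0.1] tote [-226.4  211. ]
honey_in [ 540.3 -297.3   61.8] res [ 0. -0.] tote [22.5 47.2]
redA [ 468.2 -378.    62.1] res [ 0. -0.] tote [ 48.2 -57.9]
redB [ 503.5 -425.8   63.4] res [ 0.2 -0.1] tote [107.6 -55.9]
```

```bash
cat >> fit.py <<'E'
def f2(p):
    c,s=np.cos(p[2]),np.sin(p[2]); P=[np.array([p[0]+c*x*p[4]-s*y*p[5],p[1]+s*x*p[4]+c*y*p[5],p[3]]) for x,y in ((1,1),(-1,1),(-1,-1),(1,-1))]
    return np.concatenate([proj(ct,a)-b for a,b in zip(P,tt)]+[proj(cs,a)-b for a,b in zip(P,ss)])
r=least_squares(f2,[487,-308,-0.98,75,146,101]);print(r.x.round(2),np.degrees(r.x[2]),r.fun.round(1))
E
python3 fit.py|tail -1
```

```text
-0.1 -0.2]
```

```bash
python3 fit.py|tail -2
python3 - <<'E'
from h import *
# reach / feasibility for jar 4: look pose
from cell import robot
for yaw in (0,30,60,90,120,150,-30,-60,-90):
    q=robot.ik([633,-126,200],[180,0,yaw]); q2=robot.ik([620,-11,30],[180,0,yaw])
    print(yaw,None if q is None else np.round(q),None if q2 is None else np.round(q2))
E
```

```text
[ 485.4  -306.4    -0.97   74.87  140.75   97.34] -55.50560059531363 [-0.3 -0.5  0.2  0.8 -0.8 -0.5 -0.   0.8  0.4 -1.   0.8  0.5 -0.   0.4
 -0.1 -0.2]
0 [-17.  23.  80.  -0.  77.  73.] [-7. 29. 96. -0. 55. 83.]
30 [-17.  23.  80.  -0.  77.  43.] [-7. 29. 96. -0. 55. 53.]
60 [-17.  23.  80.  -0.  77.  13.] [-7. 29. 96. -0. 55. 23.]
90 [-17.  23.  80.   0.  77. -17.] [-7. 29. 96. -0. 55. -7.]
120 [-17.  23.  80.   0.  77. -47.] [ -7.  29.  96.   0.  55. -37.]
150 [-17.  23.  80.   0.  77. -77.] [ -7.  29.  96.   0.  55. -67.]
-30 [-17.  23.  80.  -0.  77. 103.] [ -7.  29.  96.  -0.  55. 113.]
-60 [-17.  23.  80.  -0.  77. 133.] [ -7.  29.  96.  -0.  55. 143.]
-90 None None
```

Fit: the tote is at (485,-306), yaw -55.5°, and its rim measures z=75, as it should. Of the three jars on the table, the red white-lid jar at (245,160) is jar_4 and the amber black-lid jar at (193,163) is jar_5. The turquoise one at (187,202) isn't meant. I'll check this with the wrist camera.

```bash
python3 - <<'E'
from h import *
robot.gripper_to(0.85,40)
robot.move_pose([590,-75,250],[180,0,34.5])
c=cam('wrist');im=snap('wrist','w1.png')
print(-(c[2][:3,:3].T@c[2][:3,3]).round(), robot.current_time_s(), robot.current_width())
for k,P in dict(amber5=[619.6,-11,54],red4=[633,-126,54],turq=[534,0,54]).items(): print(k,proj(c,P).round(1))
E
```

```text
[647. -33. 393.] 3.75 0.8513918355866548
amber5 [242.6 121.1]
red4 [352.3 180.2]
turq [184.  190.5]
```

View pics/w1.png

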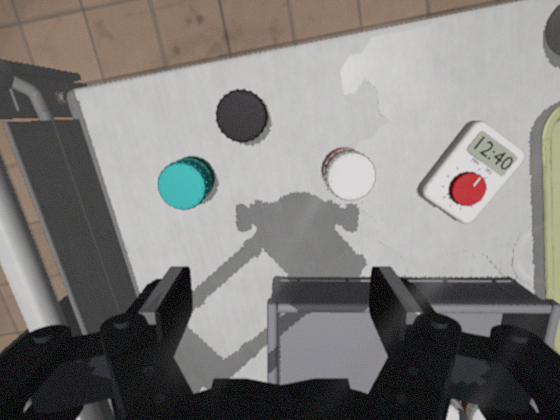

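The wrist image shows the black lid at (241,115), the white lid at (351,174), and turquoise at (182,185), so the identities hold. The wrist lids sit about 5 px higher than predicted, so I'll fuse the three views.

```bash
cat > fuse.py <<'E'
from h import *
import io,contextlib
with contextlib.redirect_stdout(io.StringIO()):
    from fit import jars,ct,cs
c=cam('wrist')
for k,uv in dict(amber5=(241.5,115),red4=(351.5,174.5)).items():
    a,b=jars[k]
    print(k,'3view',tri([ray(ct,a),ray(cs,b),ray(c,uv)]).round(1),'top+w',tri([ray(ct,a),ray(c,uv)]).round(1),'w53',atz(c,uv,53).round(1),'t53',atz(ct,a,53).round(1),'s53',atz(cs,b,53).round(1))
# tote rim inner/outer +y edge in wrist
E
python3 fuse.py
python3 - <<'E'
import cv2,sys
im=cv2.imread('pics/w1.png')
cv2.imwrite('pics/w1c.png',cv2.resize(im[60:230,140:400],None,fx=3,fy=3,interpolation=cv2.INTER_CUBIC))
E
```

```text
amber5 3view [622.4  -8.5  52.2] top+w [623.   -7.4  41.6] w53 [623.4  -7.3  53. ] t53 [620.7 -10.5  53. ] s53 [622.6  -8.3  53. ]
red4 3view [ 636. -124.   51.] top+w [ 636.8 -125.2   42.5] w53 [ 636.9 -122.4   53. ] t53 [ 634.3 -126.1   53. ] s53 [ 635.2 -123.7   53. ]
```

View pics/w1c.png

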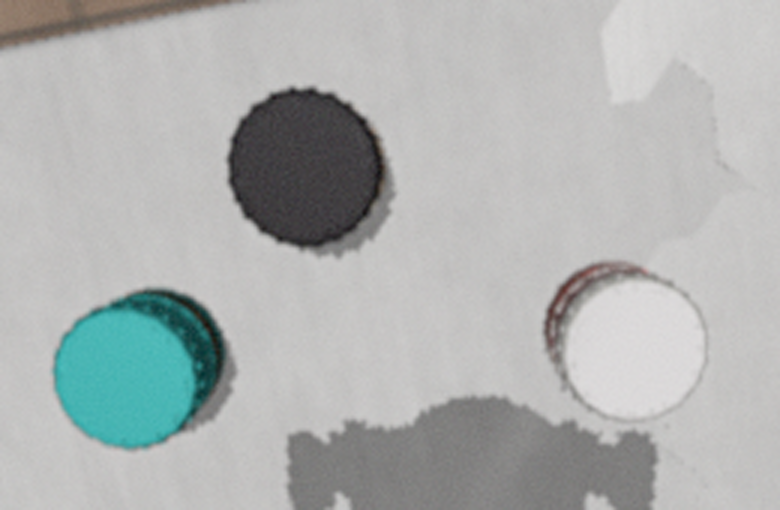

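```bash
cat > pick.py <<'E'
from h import *
C=np.array([485.4,-306.4]);A=np.radians(-55.5)
def w(x,y): return C+np.array([np.cos(A)*x-np.sin(A)*y,np.sin(A)*x+np.cos(A)*y])
O=[180,0,34.5]
def pick(x,y,z=12):
    robot.gripper_to(0.9,40)
    robot.move_pose([x,y,110],O)
    hit=robot.movel([x,y,z],feed=110,until_force=8)
    robot.gripper_to(0,40)
    print('hit',hit,'w',robot.current_width(),robot.current_ee_pos(),robot.current_time_s())
E
python3 - <<'E'
from pick import *
pick(636,-124)
robot.movel([636,-124,170],feed=200)
print(robot.current_width(),robot.current_wrist_force())
snap('wrist','w2.png'); snap('scene','s2.png')
E
```

```text
hit False w 0.5562867698339479 [ 636.59489492 -124.21927942   12.87286353] 6.0583
0.5522918262271758 [-0.01920132  0.46305336 -0.48303986]
```

View pics/w2.png

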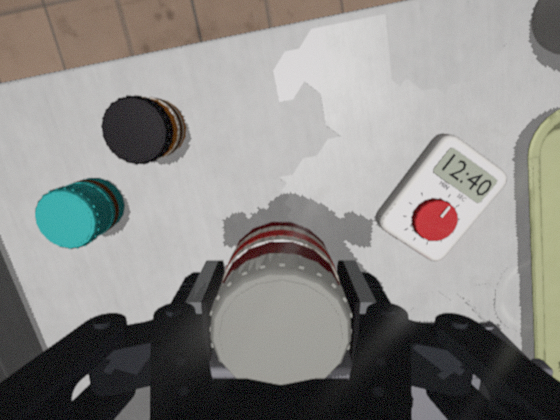

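View pics/s2.png

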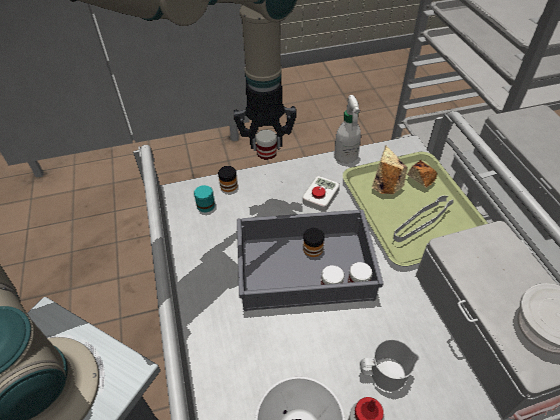

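The red jar is held upright (lid at about (283,335) in the wrist view). Next I'll place it in the tote.

```bash
cat >> pick.py <<'E'
def place(x,y,wd=0.72):
    p=w(x,y)
    robot.move_pose([*p,150],O)
    robot.movel([*p,30],feed=120,until_force=15)
    hit=robot.movel([*p,14],feed=25,until_force=3)
    print('hit',hit,robot.current_ee_pos(),robot.current_wrist_force())
    robot.gripper_to(wd,40)
    robot.movel([*p,130],feed=150)
    print(robot.current_time_s())
E
python3 - <<'E'
from pick import *
place(-75,-45)
snap('top','t3.png'); 
pick(622.5,-8.5)
robot.movel([622.5,-8.5,170],feed=200)
print(robot.current_width(),robot.current_wrist_force())
t=snap('top','t3.png');snap('wrist','w3.png');snap('scene','s3.png')
E
```

```text
hit True [ 405.81336755 -270.0898573    16.4052983 ] [0.55005611 0.64946022 1.82624521]
11.05
hit False w 0.5504190625709693 [623.05572227  -8.52546445  12.8372912 ] 14.1
0.5493346433628508 [ 0.0410507   0.45087723 -0.74624388]
```

View pics/t3.png

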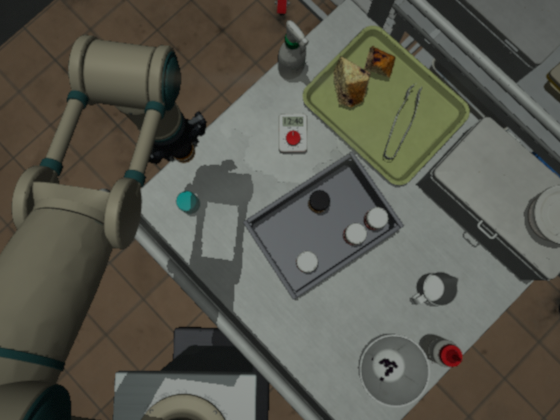

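View pics/s3.png

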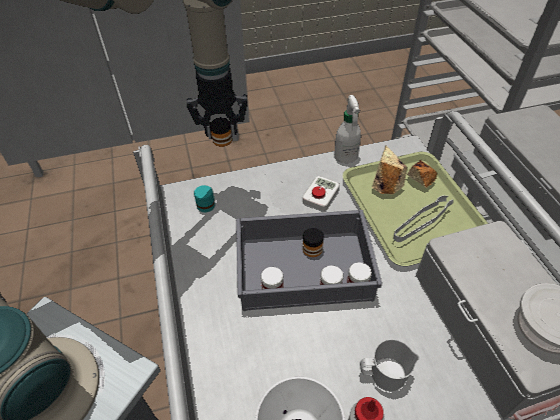

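jar_4 stands upright in the tote (top view (307,262)), and jar_5 is held. Next I'll place jar_5 and check the tip path in IK.

```bash
cat > tip.py <<'E'
from pick import *
from scipy.spatial.transform import Rotation as R
Rt0=R.from_euler('z',A).as_matrix()
piv_l=np.array([-140,-95,0.])
piv=np.array([*w(-140,-95),0.])
def tote_pose(th,phi):
    # downhill dir in tote frame: -(cos phi, sin phi); rotate about axis so far side rises
    u=Rt0@np.array([np.cos(phi),np.sin(phi),0]); ax=np.cross(u,[0,0,1.])  # rotating u toward +z
    Rr=R.from_rotvec(ax*th).as_matrix()
    Rt=Rr@Rt0; return Rt, piv-Rt@piv_l
def tcp(th,phi,g,yaw_off):
    """g = TCP in tote frame"""
    Rt,t=tote_pose(th,phi); Rl=R.from_euler('xyz',[180,0,yaw_off],degrees=True).as_matrix()
    M=Rt@Rl
    return Rt@np.array(g)+t, R.from_matrix(M).as_euler('xyz',degrees=True)
E
python3 - <<'E'
from tip import *
place(-75,30)
t=snap('top','t4.png');snap('wrist','w4.png')
print(piv)
for name,g,yo in (('ywall',[105,96,47],0),('ywall180',[105,96,47],180),('xwall',[141,60,47],90),('xwall-',[141,60,47],-90)):
  for phi in (45,38):
    qs=[robot.ik(*tcp(th,np.radians(phi),g,yo)) for th in (0,.15,.3,.45,.55,.6)]
    print(name,phi,[None if q is None else np.round(q).astype(int).tolist() for q in qs])
    print(tcp(0,.7,g,yo),tcp(.55,.78,g,yo))
E
```

```text
hit True [ 467.57549171 -227.60600813   16.39455792] [ 1.03240157 -0.99172841  1.67381836]
19.1333
[ 327.81113891 -244.8309261     0.        ]
ywall 45 [[-34, 35, 82, 0, 63, 111], [-36, 28, 88, 5, 56, 107], [-39, 21, 95, 11, 49, 100], [-43, 15, 102, 20, 43, 90], [-47, 11, 106, 28, 41, 80], [-49, 9, 109, 33, 40, 75]]
(array([ 623.98876898, -338.55825106,   47.        ]), array([180. ,   0. , -55.5])) (array([ 555.16938659, -325.41868444,  201.31775982]), array([-156.67505409,  -21.81342796,  -60.05522882]))
ywall 38 [[-34, 35, 82, 0, 63, 111], [-36, 28, 89, 3, 55, 108], [-38, 21, 96, 8, 48, 103], [-41, 14, 103, 15, 41, 95], [-43, 9, 108, 23, 36, 87], [-45, 7, 110, 27, 35, 82]]
(array([ 623.98876898, -338.55825106,   47.        ]), array([180. ,   0. , -55.5])) (array([ 555.16938659, -325.41868444,  201.31775982]), array([-156.67505409,  -21.81342796,  -60.05522882]))
ywall180 45 [[-34, 35, 82, 0, 63, -69], [-36, 28, 88, 5, 56, -73], [-39, 21, 95, 11, 49, -80], [-43, 15, 102, 20, 43, -90], [-47, 11, 106, 28, 41, -100], [-49, 9, 109, 33, 40, -105]]
(array([ 623.98876898, -338.55825106, 
[... 1036 characters left out ...]
9, 107, 30, 38, -15]]
(array([ 614.71085072, -388.61741838,   47.        ]), array([180. ,   0. ,  34.5])) (array([ 545.85165704, -375.47025065,  201.46140905]), array([156.44930786, -21.56738148,  39.04743835]))
xwall- 45 [None, None, None, None, None, None]
(array([ 614.71085072, -388.61741838,   47.        ]), array([ 180. ,    0. , -145.5])) (array([ 545.85165704, -375.47025065,  201.46140905]), array([-156.44930786,   21.56738148, -140.95256165]))
xwall- 38 [None, None, None, None, None, None]
(array([ 614.71085072, -388.61741838,   47.        ]), array([ 180. ,    0. , -145.5])) (array([ 545.85165704, -375.47025065,  201.46140905]), array([-156.44930786,   21.56738148, -140.95256165]))
```

View pics/t4.png

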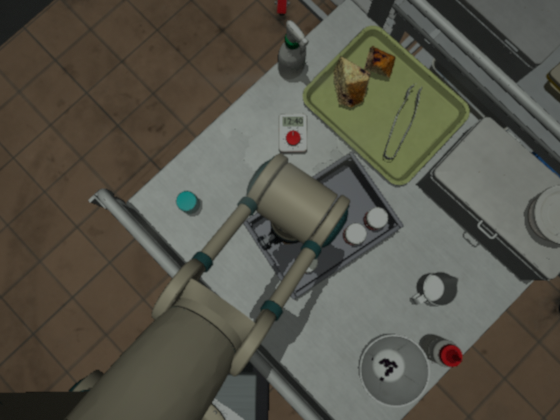

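View pics/w4.png

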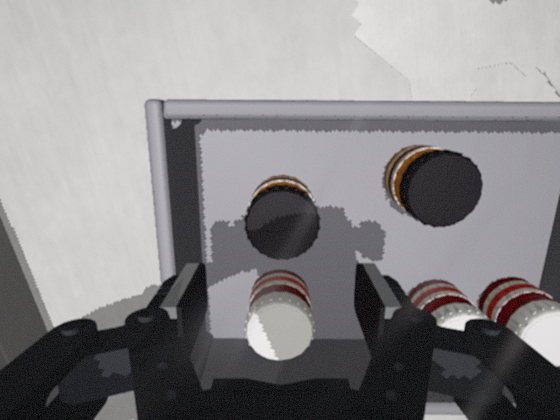

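Both jars stand in the tote: jar_5's black lid is at (282,222) and jar_4's white lid at (280,325) in the wrist view. I'll measure the +y rim from this view, then from above the grip spot.

```bash
python3 - <<'E'
from tip import *
def tl(P): return (Rt0[:2,:2].T@(np.array(P)[:2]-C)).round(1)
c=cam('wrist')
for uv in ((350,101),(350,119),(200,101),(530,103),(500,119),(146,200),(163,200)): print(uv,tl(atz(c,uv,75)))
robot.gripper_to(0.4,60)
p,o=tcp(0,.7,[105,96,140],180)
robot.move_pose(p,o)
c=cam('wrist');snap('wrist','w5.png')
for P in ([105,101,75],[105,91,75],[40,101,75],[-60,101,75],[-146,101,75],[140,101,75]): print(P,proj(c,Rt0@np.array(P)+[*C,0]).round(1))
print(robot.current_ee_pos(),p,robot.current_time_s())
E
```

```text
(350, 101) [-41.1 103.9]
(350, 119) [-40.6  94.9]
(200, 101) [-118.7  103.9]
(530, 103) [ 51.9 103. ]
(500, 119) [37.8 95. ]
(146, 200) [-152.1   51.1]
(163, 200) [-142.6   51.1]
[105, 101, 75] [287.7 231.9]
[105, 91, 75] [271.2 231.9]
[40, 101, 75] [288.4 120.8]
[-60, 101, 75] [289.8 -94.2]
[-146, 101, 75] [ 291.3 -341.7]
[140, 101, 75] [287.4 284.5]
[ 623.61368894 -338.21514511  140.03898908] [ 623.98876898 -338.55825106  140.        ] 21.0667
```

View pics/w5.png

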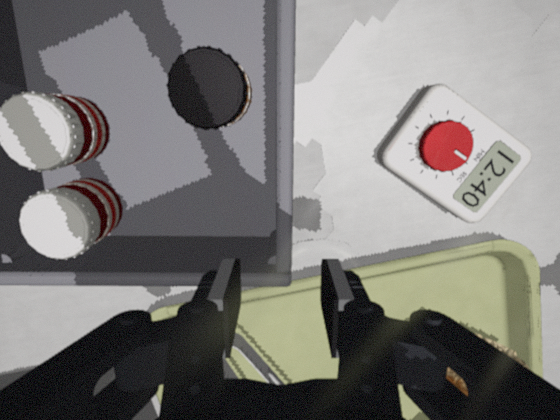

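In w5 the +y rim edges are at columns 278 and 295 (predicted 271 and 288), and the far rim end is at row 285. My corner picks fell short of the rim lip, so I'll shift the tote frame by (-5.5, +3.2) in its own axes, which both wrist views support. Then I'll grip.

```bash
sed -i 's/^C=.*/C=np.array([485.4,-306.4]);A=np.radians(-55.7);C=C+np.array([np.cos(A)*-5.5-np.sin(A)*3.2,np.sin(A)*-5.5+np.cos(A)*3.2])/; s/^C=\(.*\);A=np.radians(-55.7);C=/C=\1;A=np.radians(-55.7);C=/' pick.py; python3 - <<'E'
from tip import *
print(C,piv)
G=[108,96,47]
p,o=tcp(0,.7,[108,96,110],180)
robot.movel(p,feed=120,attitude=o)
p,o=tcp(0,.7,G,180)
hit=robot.movel(p,feed=70,attitude=o,until_force=8)
print('hit',hit,robot.current_ee_pos(),robot.current_wrist_force())
if not hit:
    robot.gripper_to(0,100)
    print(robot.current_width(),robot.current_wrist_force(),robot.current_wrist_torque())
snap('wrist','w6.png');snap('scene','s6.png');print(robot.current_time_s())
E
```

```text
[ 484.94412127 -300.05317602] [ 327.57113644 -237.93438944    0.        ]
hit False [ 625.49458221 -335.43766107   47.51055865] [ 0.0841665  -0.31547058 -0.113392  ]
0.0952082484868557 [-0.30157229 -0.37480286  2.48985088] [ 0.00051321  0.15501897 -0.00279653]
22.9583
```

View pics/w6.png

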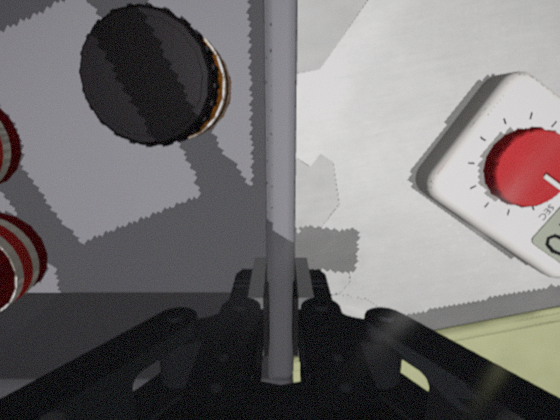

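View pics/s6.png

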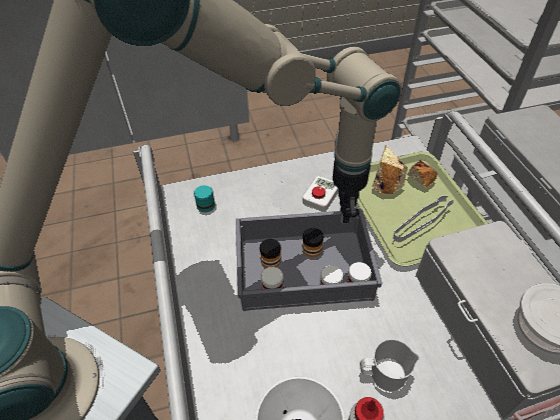

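The rim is pinched at about column 280, all five jars stand, and the forces are low. Next I'll tip in small steps about the near corner.

```bash
python3 - <<'E'
from tip import *
G=[108,96,47];phi=np.radians(45)
for th in np.arange(.08,.41,.08):
    p,o=tcp(th,phi,G,180)
    robot.movel(p,feed=45,attitude=o)
    f=robot.current_wrist_force();print(round(th,2),np.round(f,1),np.round(robot.current_wrist_torque(),2),round(robot.current_width(),3))
    if np.linalg.norm(f)>45: break
snap('wrist','w7.png');snap('scene','s7.png');snap('top','t7.png');print(robot.current_time_s())
E
```

```text
0.08 [-0.6 -0.  -3.9] [0.15 0.22 0.08] 0.096
0.16 [-0.2  0.  -4.4] [ 0.15  0.17 -0.02] 0.094
0.24 [ 0.7 -0.7 -3.4] [0.19 0.23 0.09] 0.1
0.32 [-0.4 -0.5 -3.7] [0.18 0.37 0.05] 0.097
0.4 [-0.9  0.4 -4.9] [ 0.24  0.38 -0.07] 0.098
26.65
```

View pics/w7.png

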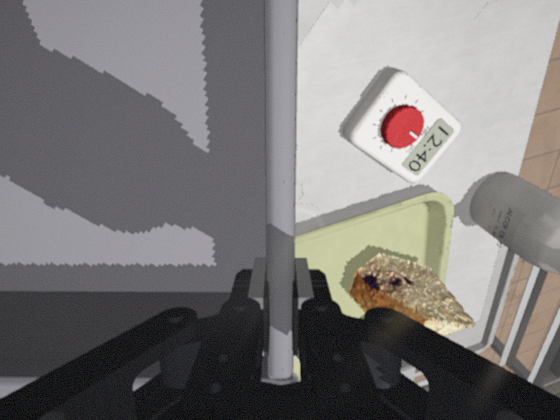

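View pics/s7.png

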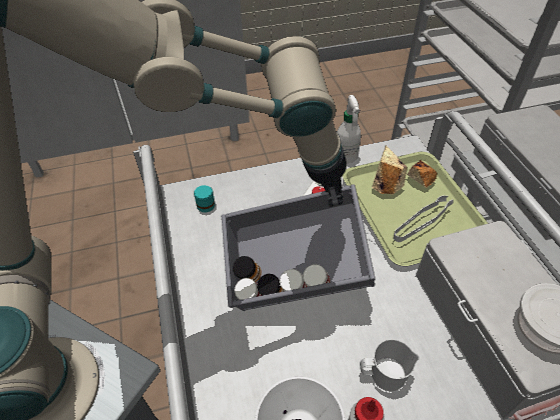

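View pics/t7.png

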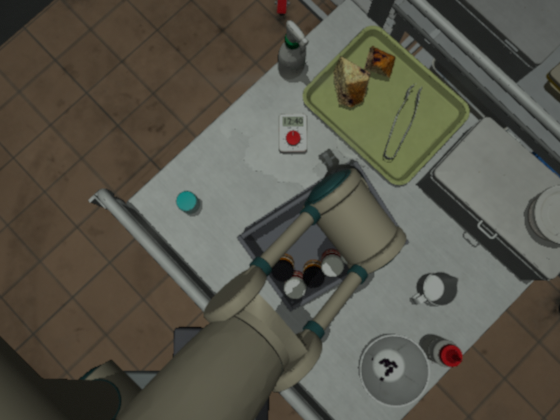

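At 0.4 rad all jars have run down and stand upright: four are along the near long wall and jar_5 is behind the corner one (scene (245,265)). I'll go on to about 0.52 rad and check that they're packed tight.

```bash
python3 - <<'E'
from tip import *
G=[108,96,47];phi=np.radians(45)
for th in (.46,.52):
    p,o=tcp(th,phi,G,180)
    robot.movel(p,feed=45,attitude=o)
    f=robot.current_wrist_force();print(round(th,2),np.round(f,1),np.round(robot.current_wrist_torque(),2),round(robot.current_width(),3))
robot.dwell(.5)
b=snap('scene','s8.png');t=snap('top','t8.png');print(robot.current_time_s())
c=lambda im,y,x:cv2.resize(im[y:y+140,x:x+180],None,fx=4,fy=4,interpolation=cv2.INTER_CUBIC)
cv2.imwrite('pics/s8c.png',c(b,180,210)[:,:,::-1]);cv2.imwrite('pics/t8c.png',c(t,180,230)[:,:,::-1])
E
```

```text
0.46 [-1.3  0.7 -4.5] [ 0.27  0.35 -0.02] 0.095
0.52 [-0.4  1.  -4.2] [ 0.19  0.34 -0.07] 0.098
28.3833
```

View pics/s8c.png

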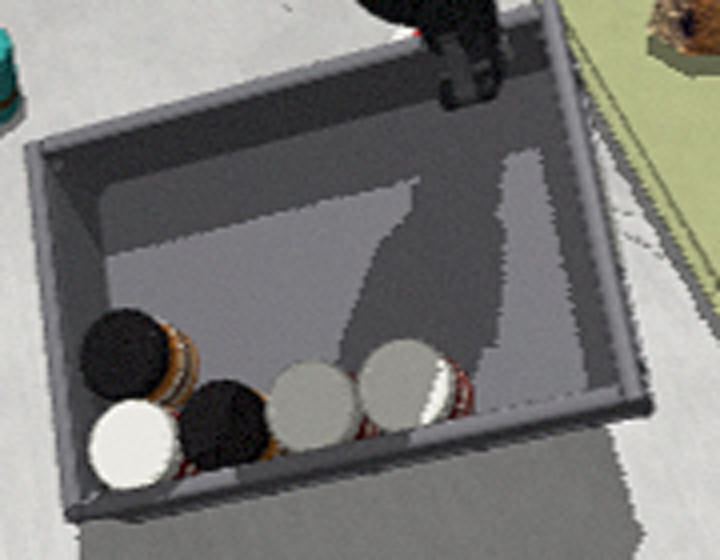

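View pics/t8c.png

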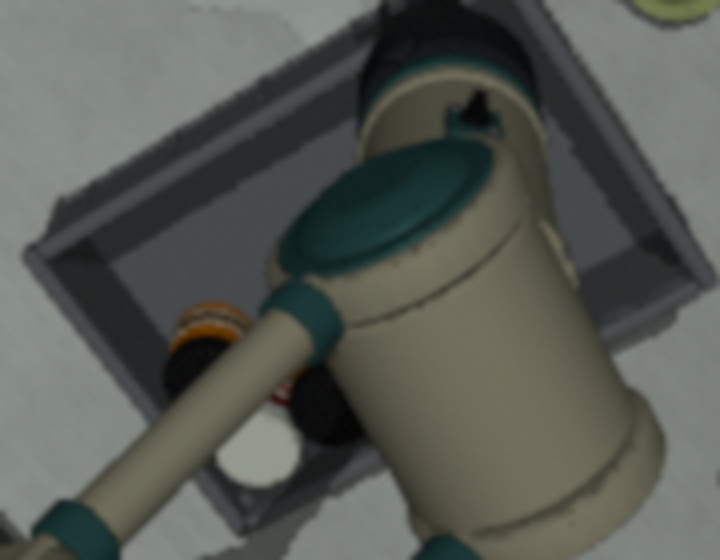

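```bash
python3 - <<'E'
from tip import *
cs=cam('scene');Rt,t=tote_pose(.52,np.radians(45))
S=lambda x,y:np.array([210+(x+.5)/4-.5,180+(y+.5)/4-.5])
def loc(uv,z):
    o,d=ray(cs,uv); o=Rt.T@(o-t); d=Rt.T@d; return (o+d*(z-o[2])/d[2]).round(0)
for n,p in dict(j5=(126,354),j4=(134,443),h=(226,422),rA=(313,405),rB=(406,384)).items(): print(n,loc(S(*p),57))
for n,p in dict(nn=(72,517),np_=(32,148),ff=(545,5),xn=(650,403)).items(): print(n,loc(S(*p),75))
for r in robot.regions_of('scene','jar_1'): print('jar',round(r['conf'],2),np.round(r['position']))
for r in robot.regions_of('top','timer'): print('timer',round(r['conf'],2),np.round(r['position']))
E
```

```text
j5 [-106.  -21.   57.]
j4 [-107.  -67.   57.]
h [-57. -67.  57.]
rA [-12. -68.  57.]
rB [ 36. -68.  57.]
nn [-137. -100.   75.]
np_ [-137.   95.   75.]
ff [142.  96.  75.]
xn [ 150. -104.   75.]
jar 0.95 [266. 281.]
jar 0.9 [242. 289.]
jar 0.88 [241. 270.]
jar 0.85 [289. 282.]
jar 0.79 [309. 277.]
jar 0.74 [204. 201.]
jar 0.19 [296. 241.]
timer 0.85 [292. 132.]
```

All five lids lie at one height in the tote frame. Spacings are 45–50 mm, so the jars touch, with jar_4 in the corner. The timer is unmoved at (292,132) and the pivot corner fits. Handing in while holding.

```bash
python3 - <<'E'
from h import *
print(robot.current_wrist_force(),robot.current_width(),robot.current_time_s())
robot.sign_off()
E
```

```text
[-0.47201793  0.01410167 -3.32547675] 0.09662755400591738 28.4833
the job is handed in; nothing more can be done
```

I stood the red jar (jar_4) and the amber jar (jar_5) upright in the flat tote, leaving the turquoise look-alike on the table. I then pinched the rim on the far long side near the far corner and tipped the tote about its near corner to about 0.52 rad. I handed in at 28.5 s with the tote still held tipped.

**Last checks:**
- **Jars:** all five stand upright and touch, at 45–50 mm spacing. They rest as a row of four along the near long wall, with jar_5 behind the corner jar. They are packed against the corner but not as a compact block: the last jar of the row is about 170 mm from it.
- **Timer:** it stayed where it lay, at about (292,132) in the top view.
- **Forces:** the wrist force stayed around 5 N or less while tipping, and the grip did not slip.

**One disagreement:** my first fit of the tote's position, from the scene and top cameras, was about 6 mm off the wrist views. I used the wrist views for the grip and the pivot, and the tipped tote matched that to about 10 mm or better at the rim corners.

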